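# Steady the hanging wind sensor over its mast stub

## Robot

A 6-joint arm with a two-finger parallel gripper is mounted at the origin on the work surface. World frame = base frame: x ahead of the robot, y to its left, z up, the work surface at z = 0. Lengths are in m, angles in rad, forces in N, time in s.
With the tool pointing down it reaches from about 0.15 to 0.775 m from the base axis. Payload 6.1 kg.
Tool frame: the origin (TCP) lies midway between the tips of the shut fingers; the grasp point (between the pads) lies 19 mm behind it (grasp_offset is the distance from the TCP to the grasp point, in m); z points along the fingers, y is the line along which they close (so a half turn about z gives the same grasp; the last joint's range is limited). The gripper opens to 85 mm and grips with 20 to 120 N. Pads are 22 mm wide; open, the fingers measure 114 mm over their backs; the gripper's body (76 mm by 85 mm) begins 54 mm behind the grasp point. The pads swing forward as they close: fully open they stand 13 mm farther back than shut.
Start: joints at [1.184, 0.126, -0.04, 1.405, 0, 1.571], TCP at [0.198, 0.486, 0.231] pointing down, gripper open.
Joint ranges: [-2.72, 2.72], [-0.95, 1.95], [-1.27, 1.35], [-1.78, 2.02], [-1.46, 1.47], [-3.14, 3.14]. Speed limits (rad/s): [2.39, 2.39, 3.01, 3.14, 3.14, 3.14].

## Interface

Orientations are given as a rotation vector (axis times angle).
In Python, from station import get_obs, camera, hand_in, grasp_offset gives the robot as it stands. The module is installed in compiled form; this text tells all that it offers.
- The arm moves only by the tool jog_arm, never from a script. Its argument "steps" is a list that holds one entry, the list of rows, each a list of 7 numbers: the turn, a rotation vector about the world's x, y, z in units of 0.5 rad (1.0 is 0.5 rad), then the shift along the world's x, y, z in units of 20 cm (1.0 is 20 cm), then the opening, from -1 (shut) to 1 (fully open). A call has 1 to 10 rows; each row is the pose to reach, as a shift and turn from the pose commanded when the call began; what a row does not reach only later rows make up. A row lasts 1/12 s, in which the tool goes at most 41.7 mm and 7.16 degrees, less where a joint would pass 70% of its speed; a pose out of reach is approached as far as the arm can. A call with a number of a shift or a turn outside -1 to 1 is refused whole. A call with a gripper value outside its range is refused whole. The fingers move at their own pace and stop on an object; the grip force is fixed at half the most. Time passes only in rows, so rows that repeat a pose let the fingers close. It gives the time, the measured TCP pose, the force, the opening and the grip force at its end, in the units of the state.
- get_obs(): the state, without advancing time (a new reading comes with each control period).
- camera(name): name is "side" or "top" or "wrist"; returns a dict with "color" (480x640x3 uint8, red, green, blue), "K" (3x3 intrinsics, pixels), "k1" (the pictures are not rectified: a ray, as slopes to the right and down, at radius r is drawn at 1 + k1 r^2 times it, then the intrinsics apply), "rvec" (rotation vector, rad) and "tvec" (3), from world to camera coordinates, as OpenCV has them. Camera axes: x right, y down, z forward; pixel columns grow to the right and rows downward; lengths in m; the calibration is good to about 2 mm. A picture is of the moment at which its call begins. There is no depth.
- hand_in(): hands the job in; it is judged then, once.
The state is a dict: "time_s": time; "joint_pos": joint angles; "dq": joint speeds; "joint_torque": joint torques, N m; "ee_pos": TCP position; "ee_rot": TCP orientation; "force": force on the tool from outside, world axes, zero at the start; "moment": the same for the moment, N m; "gripper_width": opening from 0.0 (shut) to 1.0 (fully open); "grip_force": force on a finger pad.
Only numpy, scipy, OpenCV 4.12 (cv2) and the standard library are available. Lean on these libraries where they do the work, as an engineer would, in place of code of your own. Each camera call takes 0.05 s, during which the arm holds its last target. There are 200 camera calls.

## Task

Take the wind sensor head by the black grip of its lifting bail, draw it out of its leaning dock and carry it, hanging freely, to the yellow mast stub without letting the head touch anything on the way. Damp its swing and keep it hanging still and level with its stem centred a few centimetres (about 3 to 4) above the stub's mouth for 5 seconds, ready to be lowered. Leave the other things alone and finish while still holding it there.

Things in the scene. Friction and masses are not known exactly. Their poses are not given: they have to be found in the camera images.
- bail: Loose lifting bail, about 0.33 kg. Origin on the pivot axis, x along that axis, z up, axes parallel to the dock's at the start. Weighted low, it stands upright by itself and turns easily about the pivot until gripped. Black grip block on top; below it two steel cheeks with round weights, 88 mm over all along x, down to 55 mm below the origin.
- grip (a point): Centre of the bail's black grip block, 72.5 mm above the pivot axis. The block is 56 mm along the bail's x, 30 mm along y and 45 mm high. Grip it across the 30 mm, fingers closing along the bail's y; keep the fingertips at least 45 mm above the pivot, as the leaning cross-arm rises under the block's sides (to 30 mm above the pivot at 60 mm out).
- head: Wind sensor head on an almost frictionless pivot in the bail (about the bail's x, stops near 0.7 rad either way). Origin on the pivot axis, z up along the stem, y along the flat aluminium cross-arm (360 x 28 x 8 mm), x as the bail's. Swing angle q: right-hand turn about x, 0 when level; q > 0: the stem's foot has swung to the bail's +y. In the dock q is about -0.46.
- pivot (a point): Point of the head midway on the pivot axis. The head (nominal 0.55 kg, centre of mass 8.8 mm under the pivot, 0.0080 kg m2 about it) swings like a pendulum of length L = 1.64 m, period 2.6 s: q'' = -(g q + a)/L, a = pivot acceleration along the bail's y. A swing takes about 50 s to die to a third. Turning the gripped bail does not turn the head. It swings out at about 0.46 rad on leaving the dock.
- cup_end (a point): Point on the cross-arm at the cup end (head's y = +160 mm, 12 mm below the pivot). Three-cup copper rotor of radius 55 mm above it, reaching 62 mm above the pivot; black housing, 38 mm wide, reaching 26 mm below the pivot's level.
- vane_end (a point): Point on the cross-arm at the vane end (head's y = -160 mm, 12 mm below the pivot). White vane fin above it, 6 mm thick, out to y = -213 mm and 91 mm above the pivot; black housing, 38 mm wide, reaching 26 mm below the pivot's level.
- stem_tip (a point): Centre of the foot of the head's steel stem (24 mm square), 100 mm below the pivot along the stem; 45 mm of it sits in the dock at the start.
- dock: Fixed wooden dock with a leaning square aluminium socket; origin on the table under the mouth, z up. Foot 130 (x) by 170 mm (y), 24 mm high. The socket leans 0.40 rad towards the dock's +y (axis (0, 0.389, 0.921) in its frame), is 26.4 mm wide inside, 42 mm outside and 45 mm deep; the stem stands on its floor and must be drawn out along that axis.
- dock_mouth (a point): Centre of the mouth of the dock's socket, 95 mm above the table (its highest edge is 104 mm above the table).
- mast: Fixed mast stub: yellow upright tube, outer diameter 70 mm, hole 42 mm, 70 mm high, on a dark flange of 110 mm diameter. Origin on the table on its axis.
- mast_mouth (a point): Centre of the tube's mouth on top of the mast stub, 70 mm above the table: the target, the stem's foot must hang 8 to 70 mm above it.
- cup: Loose copper wind cup, bowl 64 mm wide and 36 mm high, bystander.
- panel: Loose white solar panel tile 110 x 80 x 8 mm, bystander.
- spanner: Loose spanner 180 mm long lying between dock and mast, 10 mm or so thick, bystander.
- grease: Loose jar, 60 mm wide and 70 mm high, bystander.
- screws: Loose blue screw tray 100 x 120 x 40 mm, bystander.
Not all that is in view belongs to the job. There is more than one size of the mast; the job needs the smallest.

How it is judged:
By the outcome, as a careful person would: the job done as asked, in the order asked, and still so for the second after the job is handed in, while the arm keeps its last pose, push and grip.
It also fails if it takes over 58 s, if anything falls off the work surface, if the arm or the gripper's body presses on something with over 40 N, if the wrist force passes 120 N, or if a joint passes its speed limit or range.

## Working session

There is one attempt and no reset: what is moved stays moved. The work goes in short steps, Python scripts to look and compute and a tool call to move; the robot and the scene stay as the last step left them, time stands still between calls to the robot, and variables do not carry over. Pictures are saved under pics/ and viewed, at most 10 in all, crops included, and the job is handed in when it is done.

Besides the shell and the picture viewer there is one more tool, called after "Call:" as a command line: name --argument value ..., lists and objects as JSON in quotes. jog_arm: Moves the arm, as the interface text tells. Shifts and turns lie within -1 to 1; 1 stands for 20 cm of shift or 0.5 rad of turn. Its arguments: {"type":"object","properties":{"steps":{"type":"array","items":{"type":"array","items":{"type":"array","items":{"type":"number"}}}}},"required":["steps"]}

```bash
mkdir -p pics
cat > h.py <<'E'
import numpy as np, cv2
from station import get_obs, camera, hand_in, grasp_offset
def snap(n,f):
    c=camera(n); cv2.imwrite('pics/'+f,c['color'][:,:,::-1]); np.savez('pics/'+f+'.npz',**{k:c[k] for k in('K','k1','rvec','tvec','color')}); return c
def load(f): return np.load('pics/'+f+'.npz')
def D(c):return np.array([float(c['k1']),0,0,0,0])
def ray(c,uv):
    p=cv2.undistortPoints(np.array([[uv]],float),c['K'],D(c))[0,0]
    R=cv2.Rodrigues(c['rvec'])[0]; o=-R.T@np.ravel(c['tvec']); return o,R.T@np.array([p[0],p[1],1])
def atz(c,uv,z):
    o,d=ray(c,uv); return o+d*(z-o[2])/d[2]
def proj(c,P): return cv2.projectPoints(np.array(P,float).reshape(-1,3),c['rvec'],c['tvec'],c['K'],D(c))[0][:,0]
def tri(cs,uvs):
    A=0;b=0
    for c,u in zip(cs,uvs):
        o,d=ray(c,u);d/=np.linalg.norm(d);M=np.eye(3)-np.outer(d,d);A=A+M;b=b+M@o
    return np.linalg.solve(A,b)
E
python3 - <<'E'
from h import *
a=snap('top','t0.png');b=snap('side','s0.png');print(get_obs(),grasp_offset,a['k1'])
for c in(a,b):print(ray(c,(320,240)))
E
```

```text
{'time_s': 0.1, 'joint_pos': array([ 1.18397270e+00,  1.26333020e-01, -4.04826233e-02,  1.40539847e+00,
        4.08710256e-06,  1.57082046e+00]), 'dq': array([-0.00055201, -0.00227747,  0.00139233, -0.00082406, -0.00074358,
       -0.00144986]), 'joint_torque': array([ 3.65661945e-04, -4.36897552e+01,  3.53608882e+01,  1.34816556e-02,
       -2.75994421e-05,  6.02541164e-06]), 'ee_pos': array([0.19791995, 0.48587916, 0.2306105 ]), 'ee_rot': array([-6.03823787e-01, -3.08273567e+00,  2.18410363e-03]), 'force': array([ 0.12810567,  0.25901458, -0.30138175]), 'moment': array([-0.01815363,  0.03471755,  0.00469469]), 'grip_force': 0.0, 'gripper_width': 0.9973738770680535} 0.0187 -0.007711490349473732
(array([ 0.3357865 , -0.01169178,  1.31012188]), array([ 0.19671189,  0.01862946, -0.98030663]))
(array([-0.00612078, -0.53175622,  0.82814349]), array([ 0.52467459,  0.53077157, -0.66559147]))
```

View pics/t0.png

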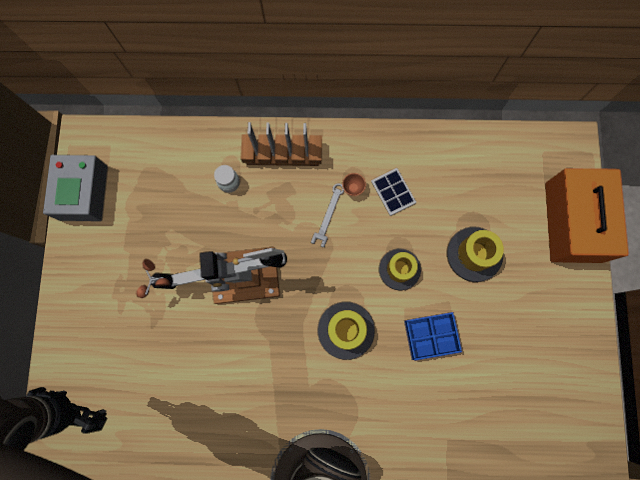

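View pics/s0.png

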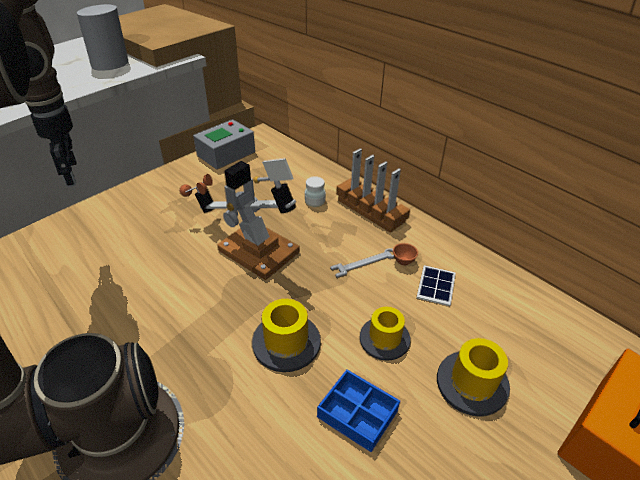

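Top picture: three yellow stubs, at (347,330), (403,266) and (484,250). The smallest is at (403,266), which is side (387,325). The head and bail's black grip block is at top (210,264), side (238,175). The black housings at (275,258) and (162,281) could be mistaken for it. I'll check this in a close crop.

Run:
```python
from h import *
t=load('t0.png')['color'];s=load('s0.png')['color']
def cr(im,x,y,w,h,k):return cv2.resize(im[y:y+h,x:x+w,::-1],(w*k,h*k),interpolation=cv2.INTER_CUBIC)
a=cr(t,140,230,160,80,5) #800x400
cv2.imwrite('pics/c1.png',a)
b=cr(s,170,145,140,140,4) #560x560
d=cr(s,355,300,60,65,4);e=cr(t,370,240,60,60,4)
o=np.zeros((560,800,3),np.uint8);o[:,:560]=b;o[:260,560:]=d;o[260:500,560:]=e
cv2.imwrite('pics/c2.png',o)
```

```text
(no output)
```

View pics/c1.png

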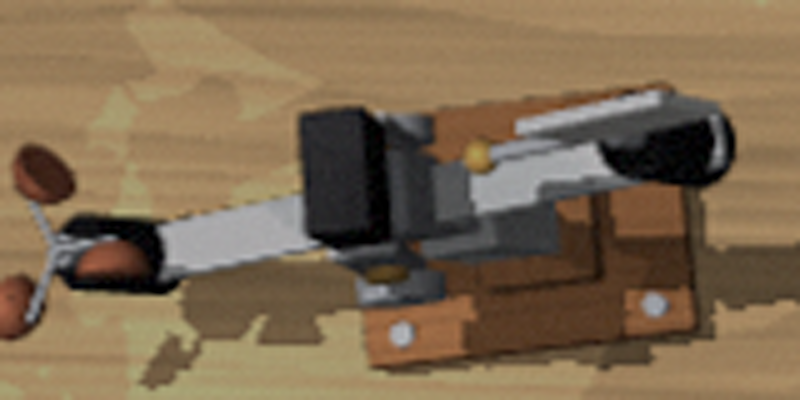

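View pics/c2.png

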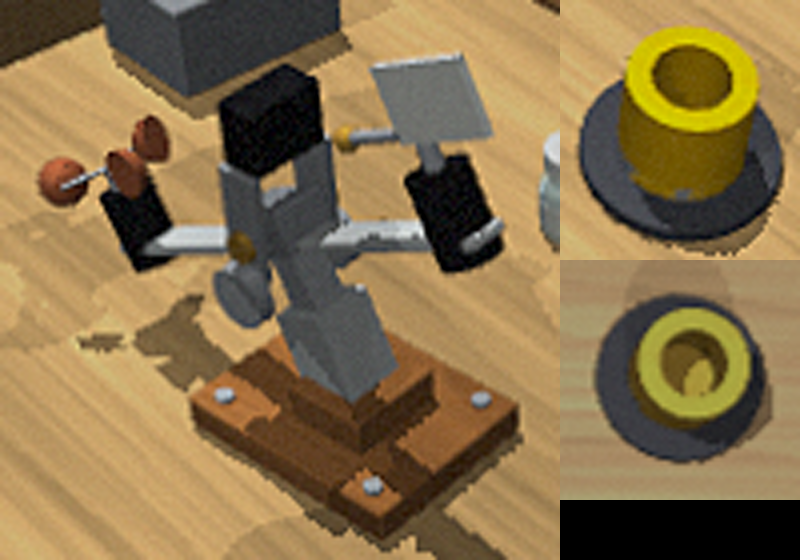

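The crops confirm both choices. The grip block is at top crop (342,176) and side crop (272,120), with the cup end to the left (world +y), so the socket leans left. The small stub's mouth centre is at top (403.2,265.5) and side (388,320). Now I'll fit the poses.

Run:
```python
from h import *
from scipy.optimize import least_squares
t=load('t0.png');s=load('s0.png')
print('mast tri',tri([t,s],[(403.25,265.5),(388,320)]),atz(t,(403.25,265.5),.07),atz(s,(388,320),.07))
T=lambda u,v:(140+u/5,230+v/5);S=lambda u,v:(170+u/4,145+v/4)
h=np.array
blk=[(s,S(220,97),(-1,1,1)),(s,S(288,65),(1,1,1)),(s,S(322,85),(1,-1,1)),(s,S(326,142),(1,-1,-1)),(s,S(262,178),(-1,-1,-1)),(s,S(228,163),(-1,1,-1)),
(t,T(302,113),(1,1,1)),(t,T(307,237),(-1,1,1)),(t,T(383,240),(-1,-1,-1)),(t,T(383,113),(1,-1,-1))]
def R(a):return h([[np.cos(a),-np.sin(a),0],[np.sin(a),np.cos(a),0],[0,0,1]])
def f(p,L,half):
    return np.concatenate([proj(c,h(p[:3])+R(p[3])@(h(k)*half))[0]-h(uv) for c,uv,k in L])
r=least_squares(f,[.35,.25,.218,.1],args=(blk,h([.028,.015,.0225])));print('block',r.x,r.fun.reshape(-1,2).round(1).tolist())
ft=[(s,S(192,402),(-1,1,1)),(s,S(380,540),(-1,-1,-1)),(s,S(518,408),(1,-1,1)),(t,T(697,325),(-1,-1,-1)),(t,T(372,368),(-1,1,-1))]
g=lambda p:f([p[0],p[1],.012,p[2]],ft,h([.065,.085,.012]))
q=least_squares(g,[.35,.2,.1]);print('foot',q.x,q.fun.reshape(-1,2).round(1).tolist())
# predicted full model from block yaw
```

```text
mast tri [ 0.52470356 -0.19760017  0.06475358] [ 0.52348837 -0.19642647  0.07      ] [ 0.52153688 -0.20021808  0.07      ]
block [0.4968715  0.25274457 0.21282449 0.10579235] [[-1.4, 1.0], [-0.4, -1.0], [-0.1, -1.6], [0.5, 0.2], [-1.0, 1.7], [-1.1, 0.6], [-0.9, -1.9], [-0.8, -1.2], [2.3, -0.4], [1.1, 0.5]]
foot [0.50141303 0.20591048 0.12674513] [[-1.5, -2.2], [0.2, 0.6], [0.5, -1.7], [1.0, 1.2], [1.0, -0.3]]
```

Call:
jog_arm --steps '[[[0,0,0.2,0.1,-0.08,0.15,1],[0,0,0.4,0.25,-0.2,0.35,1],[0,0,0.6,0.4,-0.35,0.4,1],[0,0,0.8,0.6,-0.5,0.4,1],[0,0,1,0.8,-0.65,0.4,1],[0,0,1,0.95,-0.75,0.4,1],[0,0,1,1,-0.78,0.4,1],[0,0,1,1,-0.78,0.4,1]]]'

```text
time_s: 0.77
ee_pos: [0.4021, 0.3268, 0.3105]
ee_rot: [-0.168, 3.136, -0.003]
force: [-0.8, -0.2, -0.0]
gripper_width: 1.002
grip_force: 0.0
```

Call:
jog_arm --steps '[[[0,0,0,0.12,-0.1,0,1],[0,0,0,0.28,-0.2,0,1],[0,0,0,0.4,-0.32,0,1],[0,0,0,0.48,-0.38,0,1],[0,0,0,0.5,-0.39,0,1],[0,0,0,0.5,-0.39,0,1],[0,0,0,0.5,-0.39,0,1]]]'

```text
time_s: 1.35
ee_pos: [0.4976, 0.2525, 0.3109]
ee_rot: [0.177, -3.135, -0.0]
force: [-0.5, 0.5, 0.2]
gripper_width: 1.001
grip_force: 0.0
```

Run:
```python
from h import *
w=snap('wrist','w1.png');o=get_obs();print(o['ee_pos'],o['ee_rot'],o['joint_pos'],o['time_s'])
print(proj(w,[[.4969,.2527,.2405],[.4969,.2527,.2135]]), ray(w,(320,240)))
```

```text
[0.4972918  0.25284615 0.31117389] [ 1.78904240e-01 -3.13581968e+00 -2.23575907e-04] [4.70169401e-01 2.06596304e-01 2.32279026e-01 1.59703890e+00
 4.00891644e-04 3.56189194e-01] 1.4
[[320.30893412 252.71893791]
 [320.45766001 239.21336793]] (array([0.42442133, 0.24534995, 0.45411472]), array([ 0.29035538,  0.028286  , -0.95652009]))
```

View pics/w1.png

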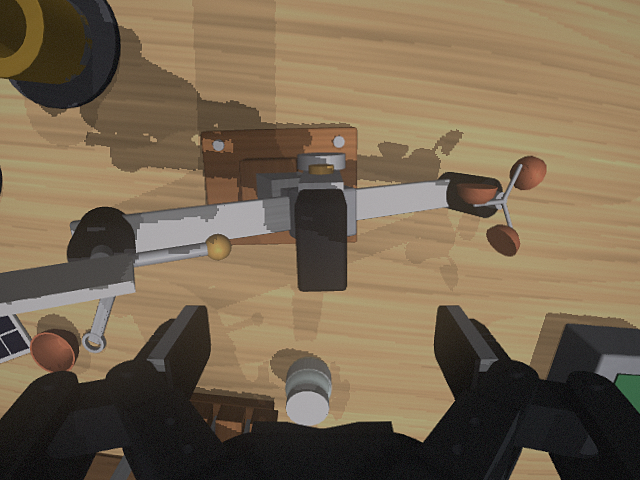

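The wrist picture shows the block centred between the fingers, at columns 297–347 and rows 195–291. Foot corners are at (203,132), (353,127) and (357,243). Next I'll check yaw.

Run:
```python
from h import *
w=load('w1.png')
a,b,c=[atz(w,p,.024)[:2] for p in((203,132),(353,127),(357,243))]
print(a,b,c,np.linalg.norm(b-a),np.linalg.norm(c-b))
d=b-a;print('yaw',np.arctan2(-d[0],d[1]));d=c-b;print(np.arctan2(d[1],d[0]))
for n,cc in(('top',(322,0)),):
  for r in(200,250,290):print(atz(w,(322,r),.241))
p=[atz(w,q,.241) for q in((297,290),(347,290))];print(p)
```

```text
[0.44804645 0.11898032] [0.42550667 0.27908926] [0.55378166 0.30105631] 0.16168770938825736 0.13014232386098282
yaw 0.13985869697288367
0.16960449367457975
[0.46590548 0.25017592 0.241     ]
[0.49497525 0.2534676  0.241     ]
[0.51994677 0.25629538 0.241     ]
[array([0.52163187, 0.24148406, 0.241     ]), array([0.51828404, 0.27110998, 0.241     ])]
```

Run:
```python
from h import *
t,s,w=[load(x) for x in('t0.png','s0.png','w1.png')]
p=tri([t,s,w],[(235.6,261.4),(256.25,179.5),(218,247)]);print(p,[proj(c,p)-0 for c in(t,s,w)])
g=np.array([.496,.2535,.2185]);a=.13
d=p-g;print('bail xyz rel grip',d[0]*np.cos(a)+d[1]*np.sin(a),-d[0]*np.sin(a)+d[1]*np.cos(a),d[2])
q=tri([t,w],[(275,258),(100,235)]);
```

```text
[0.50308011 0.19101048 0.229766  ] [array([[235.95215698, 260.87836464]]), array([[255.95651912, 179.37602723]]), array([[218.50575414, 245.71371359]])]
bail xyz rel grip -0.0010804101142423495 -0.06288004849994637 0.011266001472132248
```

The brass counterweight ball sits 63 mm to the vane side at grip height, so I'll narrow the gripper to about 50 mm before going down.

Call:
jog_arm --steps '[[[0,0,0.03,0,0,0,0.15],[0,0,0.03,0,0.004,0,0.15],[0,0,0.03,-0.006,0.004,0,0.15],[0,0,0.03,-0.006,0.004,0,0.15],[0,0,0.03,-0.006,0.004,0,0.15],[0,0,0.03,-0.006,0.004,0,0.15],[0,0,0.03,-0.006,0.004,-0.06,0.15],[0,0,0.03,-0.006,0.004,-0.12,0.15],[0,0,0.03,-0.006,0.004,-0.18,0.15]]]'

```text
time_s: 2.15
ee_pos: [0.497, 0.2531, 0.275]
ee_rot: [-0.201, 3.135, 0.0]
force: [-0.8, -0.3, 0.1]
gripper_width: 0.573
grip_force: 0.0
```

Run:
```python
from h import *
w=snap('wrist','w2.png');o=get_obs();print(o['ee_pos'],o['ee_rot'],o['gripper_width'],o['time_s'])
cv2.imwrite('pics/w2c.png',w['color'][130:480,120:520,::-1])
```

```text
[0.49629062 0.25272799 0.27243671] [ 2.00944385e-01 -3.13241698e+00  1.80809415e-03] 0.5731989883913027 2.2
```

View pics/w2c.png

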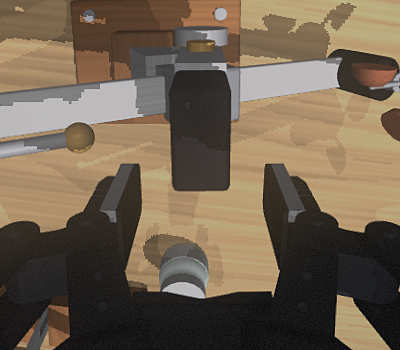

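The block (crop column 201) is centred between the pads, and the ball (column 80) is outside the finger. Descending and gripping.

Call:
jog_arm --steps '[[[0,0,0,0,0,-0.08,0.15],[0,0,0,0,0,-0.16,0.15],[0,0,0,0,0,-0.24,0.15],[0,0,0,0,0,-0.3,0.15],[0,0,0,0,0,-0.335,0.15],[0,0,0,0,0,-0.345,0.15],[0,0,0,0,0,-0.345,0.15]]]'

```text
time_s: 2.78
ee_pos: [0.4967, 0.2529, 0.2062]
ee_rot: [0.201, -3.135, 0.0]
force: [-1.0, -0.4, 0.2]
gripper_width: 0.575
grip_force: 0.0
```

Call:
jog_arm --steps '[[[0,0,0,0,0,0,0],[0,0,0,0,0,0,-0.1],[0,0,0,0,0,0,-0.2],[0,0,0,0,0,0,-0.3],[0,0,0,0,0,0,-0.5],[0,0,0,0,0,0,-1],[0,0,0,0,0,0,-1],[0,0,0,0,0,0,-1]]]'

```text
time_s: 3.45
ee_pos: [0.4972, 0.2531, 0.2072]
ee_rot: [-0.201, 3.134, 0.001]
force: [0.4, 0.1, 5.7]
gripper_width: 0.341
grip_force: 59.4
```

Run:
```python
from h import *
s=snap('side','s1.png');t=snap('top','t1.png');o=get_obs();print({k:np.round(o[k],4) for k in('time_s','ee_pos','ee_rot','force','moment','gripper_width','grip_force')})
a=cv2.resize(s['color'][120:280,160:360,::-1],(800,640));cv2.imwrite('pics/s1c.png',a[:600])
```

```text
{'time_s': np.float64(3.55), 'ee_pos': array([0.4972, 0.253 , 0.2072]), 'ee_rot': array([-2.0120e-01,  3.1336e+00,  6.0000e-04]), 'force': array([-1.1394, -0.5709,  5.5954]), 'moment': array([-0.2602,  0.0386,  0.0967]), 'gripper_width': np.float64(0.3428), 'grip_force': np.float64(59.4146)}
```

View pics/s1c.png

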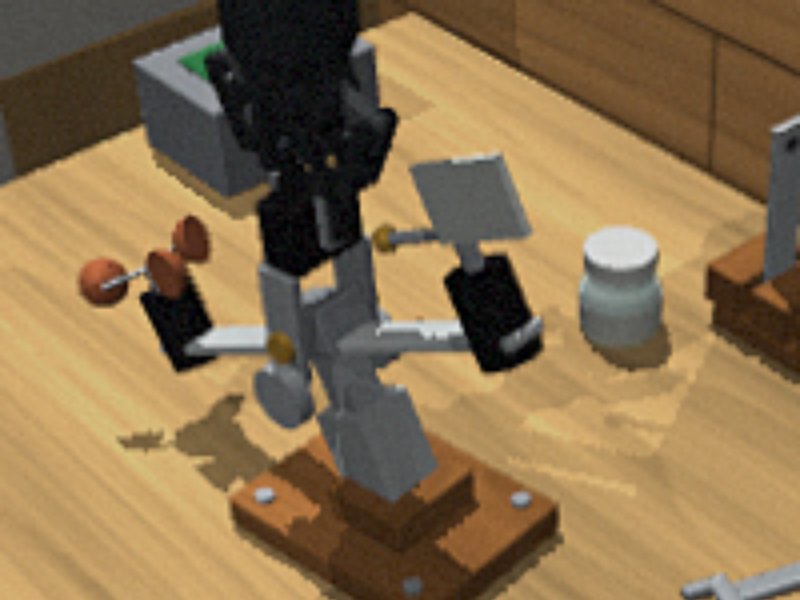

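Grip is good: 29 mm opening, 59 N, head still seated in the dock. Next I'll plan the draw-out and the swing-cancelling transport.

```bash
cat > plan.py <<'E'
import numpy as np
from scipy.optimize import minimize
L=1.64;w=np.sqrt(9.81/L);T=1/12
def step(s,y0,y1):  # exact u''=-w^2(u-y), y ramp
    v=(y1-y0)/T;a=s[0]-y0;b=(s[1]-v)/w;c,n=np.cos(w*T),np.sin(w*T)
    return np.array([y1+a*c+b*n,v+w*(-a*n+b*c)])
def run(s,ys):
    out=[s]
    for a,b in zip(ys[:-1],ys[1:]):out.append(step(out[-1],a,b))
    return np.array(out)
def plan(s,y0,v0,yf,N,vmax=.03,ymin=None):
    ysf=lambda d:np.r_[y0,y0+np.cumsum(d)]
    def eq(d):
        ys=ysf(d);e=run(s,ys)[-1];return np.r_[e[0]-yf,e[1]/w,ys[-1]-yf]*10
    cost=lambda d:np.sum(np.diff(np.r_[v0*T,d,0])**2)*1e4
    r=minimize(cost,np.full(N,(yf-y0)/N),constraints=[{'type':'eq','fun':eq}],bounds=[(-vmax,vmax)]*N,options={'maxiter':300})
    ys=ysf(r.x);return ys,(run(s,ys)[:,0]-ys)/L,r
E
python3 - <<'E'
from plan import *
y=.001*np.array([30,42,56,70,80,83])*np.array([.386]*4+[.386,.386])
for q0 in(-.36,-.42,-.46):
    s=np.array([y[1]+L*q0,.06]);s=run(s,y[1:])[-1]
    for N in(20,28):
        ys,q,r=plan(s,y[-1],.01,-.4506,N);print(q0,N,r.success,ys[1:].round(3).tolist(),q.round(2).tolist())
E
```

```text
-0.36 20 False [0.002, -0.028, -0.058, -0.088, -0.118, -0.148, -0.178, -0.208, -0.238, -0.24, -0.21, -0.211, -0.241, -0.271, -0.301, -0.331, -0.361, -0.391, -0.421, -0.451] [-0.24, -0.17, -0.08, 0.01, 0.1, 0.18, 0.26, 0.33, 0.38, 0.42, 0.42, 0.39, 0.35, 0.33, 0.28, 0.23, 0.17, 0.1, 0.02, -0.05, -0.12]
-0.36 28 False [0.002, -0.028, -0.058, -0.088, -0.118, -0.148, -0.178, -0.208, -0.222, -0.192, -0.162, -0.132, -0.102, -0.072, -0.061, -0.091, -0.121, -0.151, -0.181, -0.211, -0.241, -0.271, -0.301, -0.331, -0.361, -0.391, -0.421, -0.451] [-0.24, -0.17, -0.08, 0.01, 0.1, 0.18, 0.26, 0.33, 0.38, 0.41, 0.39, 0.36, 0.31, 0.25, 0.18, 0.11, 0.07, 0.02, -0.03, -0.08, -0.13, -0.17, -0.2, -0.22, -0.24, -0.25, -0.24, -0.23, -0.2]
-0.42 20 False [0.002, -0.028, -0.058, -0.088, -0.118, -0.148, -0.178, -0.208, -0.238, -0.242, -0.212, -0.211, -0.241, -0.271, -0.301, -0.331, -0.361, -0.391, -0.421, -0.451] [-0.29, -0.2, -0.1, 0.0, 0.1, 0.2, 0.29, 0.37, 0.43, 0.47, 0.48, 0.45, 0.41, 0.38, 0.34, 0.28, 0.2, 0.12, 0.04, -0.05, -0.14]
-0.42 28 False [0.002, -0.028, -0.058, -0.088, -0.118, -0.148, -0.178, 
[... 378 characters left out ...]
, -0.058, -0.088, -0.118, -0.148, -0.178, -0.208, -0.238, -0.243, -0.213, -0.211, -0.241, -0.271, -0.301, -0.331, -0.361, -0.391, -0.421, -0.451] [-0.31, -0.22, -0.11, -0.0, 0.11, 0.21, 0.31, 0.39, 0.46, 0.51, 0.52, 0.49, 0.45, 0.42, 0.37, 0.3, 0.23, 0.14, 0.05, -0.05, -0.14]
-0.46 28 False [0.002, -0.028, -0.058, -0.088, -0.118, -0.148, -0.178, -0.208, -0.221, -0.191, -0.161, -0.131, -0.101, -0.071, -0.061, -0.091, -0.121, -0.151, -0.181, -0.211, -0.241, -0.271, -0.301, -0.331, -0.361, -0.391, -0.421, -0.451] [-0.31, -0.22, -0.11, -0.0, 0.11, 0.21, 0.31, 0.39, 0.46, 0.5, 0.49, 0.46, 0.41, 0.35, 0.27, 0.19, 0.13, 0.06, -0.01, -0.08, -0.14, -0.2, -0.25, -0.3, -0.32, -0.34, -0.34, -0.33, -0.3]
```

```bash
cat > plan2.py <<'E'
from plan import *
from scipy.optimize import linprog
def lp(s,y0,v0,yf,N,vmax=.03,ylo=-.58,yhi=.08,wq=.02):
    f=lambda d:np.r_[y0,y0+np.cumsum(d)]
    def lin(d):
        ys=f(d);U=run(s,ys);return np.r_[U[-1][0]-yf,U[-1][1]/w,ys[-1]-yf],ys[1:],((U[:,0]-ys)/L)[1:]
    z=np.zeros(N);e0,p0,q0=lin(z);E=[];P=[];Q=[]
    for i in range(N):
        d=z.copy();d[i]=1;a,b,c=lin(d);E.append(a-e0);P.append(b-p0);Q.append(c-q0)
    E,P,Q=[np.array(m).T for m in(E,P,Q)]
    Dm=np.vstack([np.eye(N),np.zeros(N)]);Dm[1:]-=np.eye(N);d0=np.zeros(N+1);d0[0]=v0*T
    one=np.ones((N+1,1));o=np.ones((N,1));zc=np.zeros
    # vars d, A, M(max|q| from row 8 on)
    m=np.zeros((N,1));k=slice(6,N)
    A=np.vstack([np.hstack([Dm,-one,0*one]),np.hstack([-Dm,-one,0*one]),np.hstack([P,0*o,0*o]),np.hstack([-P,0*o,0*o]),np.hstack([Q[k],0*o[k],-o[k]]),np.hstack([-Q[k],0*o[k],-o[k]])])
    b=np.r_[d0,-d0,yhi-p0,p0-ylo,-q0[k],q0[k]]
    r=linprog(np.r_[z,1,wq],A_ub=A,b_ub=b,A_eq=np.hstack([E,np.zeros((3,2))]),b_eq=-e0,bounds=[(-vmax,vmax)]*N+[(0,None)]*2)
    if r.status: return None
    ys=f(r.x[:N]);return ys,(run(s,ys)[:,0]-ys)/L,r.x[N:]
E
python3 - <<'E'
from plan2 import *
y=.386*.001*np.array([42,56,70,80,83])
for q0 in(-.42,):
    s=np.array([y[0]+L*q0,.06]);s=run(s,y)[-1]
    for N in(32,40,50):
        o=lp(s,y[-1],.01,-.4506,N,.033)
        print(N, o if o is None else (o[0].round(3).tolist(),o[1].round(2).tolist(),o[2]))
E
```

```text
32 None
40 None
50 ([0.032, 0.005, -0.028, -0.061, -0.094, -0.127, -0.16, -0.165, -0.142, -0.109, -0.076, -0.043, -0.01, 0.023, 0.056, 0.08, 0.08, 0.052, 0.019, -0.014, -0.047, -0.08, -0.113, -0.146, -0.179, -0.212, -0.245, -0.278, -0.311, -0.344, -0.377, -0.41, -0.443, -0.476, -0.509, -0.542, -0.575, -0.58, -0.569, -0.536, -0.503, -0.47, -0.437, -0.404, -0.371, -0.338, -0.333, -0.356, -0.389, -0.422, -0.451], [-0.29, -0.2, -0.1, 0.0, 0.11, 0.21, 0.3, 0.36, 0.38, 0.39, 0.38, 0.36, 0.32, 0.27, 0.2, 0.13, 0.08, 0.03, -0.01, -0.05, -0.09, -0.13, -0.16, -0.18, -0.2, -0.21, -0.21, -0.2, -0.18, -0.16, -0.13, -0.09, -0.05, -0.01, 0.03, 0.08, 0.11, 0.13, 0.13, 0.11, 0.09, 0.06, 0.04, 0.01, -0.02, -0.05, -0.06, -0.05, -0.04, -0.02, 0.0], array([0.02822701, 0.39192027]))
```

```bash
cat > track.py <<'E'
from h import *
G=lambda *a:np.stack(np.meshgrid(*a,indexing='ij'),-1).reshape(-1,3)
l=np.linspace
ins=np.vstack([G(l(-.011,.011,3),np.r_[l(-.135,-.06,12),l(.06,.135,12)],[-.012]),
 G(l(-.012,.012,3),np.r_[l(-.172,-.148,4),l(.148,.172,4)],l(-.022,.012,5)),G([0],l(-.205,-.165,6),l(.045,.085,6))])
out=np.vstack([G([0],np.r_[l(-.125,-.06,12),l(.06,.125,12)],[-.040,.018])])
def head(P,piv,yaw,q):
    y=P[:,1]*np.cos(q)-P[:,2]*np.sin(q);z=P[:,1]*np.sin(q)+P[:,2]*np.cos(q);x=P[:,0]
    return np.c_[x*np.cos(yaw)-y*np.sin(yaw),x*np.sin(yaw)+y*np.cos(yaw),z]+piv
def pivot(o,dz): 
    p=o['ee_pos'].copy();p[2]+=dz;return p
def fitq(c,piv,yaw,sh=(0,0)):
    im=cv2.GaussianBlur(np.array(c['color']),(3,3),0).astype(int);low=cv2.GaussianBlur(((im.max(2)-im.min(2))<24).astype(np.float32),(3,3),.8)
    qs=np.arange(-.6,.601,.005);sc=[]
    for q in qs:
        v=[]
        for P in(ins,out):
            uv=(proj(c,head(P,piv,yaw,q))+np.array(sh)).astype(np.float32)
            v.append(cv2.remap(low,uv[:,0].copy(),uv[:,1].copy(),cv2.INTER_LINEAR).mean())
        sc.append(v[0]-v[1])
    sc=np.array(sc);i=sc.argmax();k=slice(max(i-8,0),i+9);wt=np.maximum(sc[k]-sc[k].min(),0)**2
    return (qs[k]*wt).sum()/wt.sum(),sc[i]
E
python3 - <<'E'
from track import *
o=get_obs()
for f in('s1.png','t1.png'):
    c=load(f)
    print(f,c['K'][0,0],[(s,np.round(fitq(c,np.array([.4965,.2535,.146]),.13,s),3)) for s in((0,0),(0,-2),(0,2),(-2,0),(2,0))])
E
```

```text
s1.png 468.9702078541133 [((0, 0), array([-0.449,  0.759])), ((0, -2), array([-0.431,  0.733])), ((0, 2), array([-0.449,  0.72 ])), ((-2, 0), array([-0.444,  0.744])), ((2, 0), array([-0.451,  0.656]))]
t1.png 502.8788007200606 [((0, 0), array([-0.46 ,  0.041])), ((0, -2), array([-0.418, -0.026])), ((0, 2), array([-0.557,  0.01 ])), ((-2, 0), array([-0.424,  0.043])), ((2, 0), array([-0.496,  0.032]))]
```

Call:
jog_arm --steps '[[[0,0,0,-0.0005,0.004,0.009,-1],[0,0,0,-0.0015,0.012,0.028,-1],[0,0,0,-0.003,0.023,0.055,-1],[0,0,0,-0.005,0.039,0.092,-1],[0,0,0,-0.0075,0.058,0.138,-1],[0,0,0,-0.01,0.081,0.193,-1],[0,0,0,-0.014,0.108,0.258,-1],[0,0,0,-0.0175,0.135,0.322,-1],[0,0,0,-0.02,0.155,0.39,-1],[0,0,0,-0.02,0.16,0.46,-1]]]'

```text
time_s: 4.38
ee_pos: [0.4921, 0.2863, 0.2994]
ee_rot: [0.203, -3.134, -0.002]
force: [1.2, -0.5, -9.4]
gripper_width: 0.342
grip_force: 60.2
```

Call:
jog_arm --steps '[[[0,0,0,0.006,-0.05,0.08,-1],[0,0,0,0.019,-0.15,0.15,-1],[0,0,0,0.036,-0.28,0.21,-1],[0,0,0,0.053,-0.41,0.24,-1],[0,0,0,0.067,-0.52,0.25,-1],[0,0,0,0.077,-0.6,0.25,-1],[0,0,0,0.082,-0.64,0.25,-1]]]'

```text
time_s: 4.97
ee_pos: [0.5092, 0.1558, 0.3495]
ee_rot: [-0.199, 3.134, 0.001]
force: [-0.6, -0.1, -8.8]
gripper_width: 0.342
grip_force: 61.2
```

```bash
cat > meas.py <<'E'
from track import *
import sys
B=np.array([-.128,.992,0])
for n in range(int(sys.argv[1])):
    o=get_obs();c=snap('side','m%.2f.png'%o['time_s']);p=pivot(o,-.0612)
    print(round(float(o['time_s']),3),o['ee_pos'].round(4),'yb %.4f'%((o['ee_pos']-[.4972,.253,0])@B),'q',np.round(fitq(c,p,.13),3),'F',o['force'].round(1))
E
python3 meas.py 1
```

```text
4.967 [0.5092 0.1558 0.3495] yb -0.0980 q [0.363 0.442] F [-0.6 -0.1 -8.8]
```

Call:
jog_arm --steps '[[[0,0,0,0,0,0,-1],[0,0,0,0,0,0,-1],[0,0,0,0,0,0,-1],[0,0,0,0,0,0,-1]]]'

```text
time_s: 5.35
ee_pos: [0.5091, 0.158, 0.3481]
ee_rot: [0.203, -3.135, -0.001]
force: [-0.7, -0.5, -9.6]
gripper_width: 0.341
grip_force: 61.2
```

```bash
python3 meas.py 1
```

```text
5.35 [0.5091 0.158  0.3481] yb -0.0958 q [0.448 0.456] F [-0.7 -0.5 -9.6]
```

Call:
jog_arm --steps '[[[0,0,0,0,0,0,-1],[0,0,0,0,0,0,-1],[0,0,0,0,0,0,-1],[0,0,0,0,0,0,-1]]]'

```text
time_s: 5.73
ee_pos: [0.5092, 0.1571, 0.3483]
ee_rot: [0.201, -3.135, 0.0]
force: [-0.0, 0.1, -9.0]
gripper_width: 0.34
grip_force: 61.2
```

```bash
python3 meas.py 2
```

```text
5.733 [0.5092 0.1571 0.3483] yb -0.0967 q [0.167 0.46 ] F [-0.   0.1 -9. ]
5.783 [0.5092 0.1571 0.3483] yb -0.0967 q [0.13  0.504] F [-0.2 -0.5 -8.5]
```

```bash
cat > mk.py <<'E'
from plan2 import *
import sys
def go(q,dq,y0,yf,N,vmax,ex=-.038,ylo=-.58,yhi=.08,wq=.02):
    o=lp(np.array([y0+L*q,L*dq]),y0,0,yf,N,vmax,ylo,yhi,wq)
    if o is None: print(N,'infeasible');return
    ys,qq,m=o;print(N,'acc,maxq',m.round(4),'q',qq[::5].round(2).tolist(),'y',ys[::5].round(3).tolist())
    for i in range(0,N,10):
        d=ys[i+1:i+11]-ys[i];print([[0,0,0,round(ex*x*5,3),round(x*5,3),0,-1] for x in d])
        print('  end expect y %.4f q %.3f'%(ys[min(i+10,N)],qq[min(i+10,N)]))
E
python3 -c "
from mk import *
for N in(50,60,70,80):
  o=lp(np.array([-.0967+L*.058,-L*1.127]),-.0967,0,-.4506,N,.028,-.58,.08,.02);print(N,o and o[2])
go(.058,-1.127,-.0967,-.4506,70,.028)
"
```

```text
50 [0.00720747 0.38405473]
60 [0.00449286 0.39389882]
70 [0.00374477 0.40098523]
80 [0.00295554 0.41321178]
70 acc,maxq [0.0037 0.401 ] q [0.06, -0.33, -0.36, -0.07, 0.24, 0.27, 0.07, -0.15, -0.18, -0.05, 0.07, 0.08, -0.0, -0.03, -0.0] y [-0.097, -0.153, -0.286, -0.383, -0.387, -0.304, -0.264, -0.318, -0.449, -0.558, -0.576, -0.499, -0.404, -0.403, -0.451]
[[0, 0, 0, np.float64(0.001), np.float64(-0.019), 0, -1], [0, 0, 0, np.float64(0.002), np.float64(-0.056), 0, -1], [0, 0, 0, np.float64(0.004), np.float64(-0.112), 0, -1], [0, 0, 0, np.float64(0.007), np.float64(-0.187), 0, -1], [0, 0, 0, np.float64(0.011), np.float64(-0.281), 0, -1], [0, 0, 0, np.float64(0.015), np.float64(-0.393), 0, -1], [0, 0, 0, np.float64(0.02), np.float64(-0.524), 0, -1], [0, 0, 0, np.float64(0.025), np.float64(-0.664), 0, -1], [0, 0, 0, np.float64(0.031), np.float64(-0.804), 0, -1], [0, 0, 0, np.float64(0.036), np.float64(-0.944), 0, -1]]
  end expect y -0.2856 q -0.363
[[0, 0, 0, np.float64(0.005), np.float64(-0.135), 0, -1], [0, 0, 0, np.float64(0.01), np.float64(-0.252), 0, -1], [0, 0, 0, np.float64(0.01
[... 2756 characters left out ...]
8), 0, -1], [0, 0, 0, np.float64(-0.033), np.float64(0.858), 0, -1]]
  end expect y -0.4041 q -0.001
[[0, 0, 0, np.float64(-0.001), np.float64(0.039), 0, -1], [0, 0, 0, np.float64(-0.002), np.float64(0.059), 0, -1], [0, 0, 0, np.float64(-0.002), np.float64(0.061), 0, -1], [0, 0, 0, np.float64(-0.002), np.float64(0.044), 0, -1], [0, 0, 0, np.float64(-0.0), np.float64(0.008), 0, -1], [0, 0, 0, np.float64(0.002), np.float64(-0.047), 0, -1], [0, 0, 0, np.float64(0.005), np.float64(-0.12), 0, -1], [0, 0, 0, np.float64(0.007), np.float64(-0.177), 0, -1], [0, 0, 0, np.float64(0.008), np.float64(-0.214), 0, -1], [0, 0, 0, np.float64(0.009), np.float64(-0.233), 0, -1]]
  end expect y -0.4506 q -0.000
```

Call:
jog_arm --steps '[[[0,0,0,0.001,-0.019,0,-1],[0,0,0,0.002,-0.056,0,-1],[0,0,0,0.004,-0.112,0,-1],[0,0,0,0.007,-0.187,0,-1],[0,0,0,0.011,-0.281,0,-1],[0,0,0,0.015,-0.393,0,-1],[0,0,0,0.02,-0.524,0,-1],[0,0,0,0.025,-0.664,0,-1],[0,0,0,0.031,-0.804,0,-1],[0,0,0,0.036,-0.944,0,-1]]]'

```text
time_s: 6.67
ee_pos: [0.516, -0.0342, 0.3485]
ee_rot: [-0.2, 3.135, -0.001]
force: [1.0, -0.1, -8.4]
gripper_width: 0.342
grip_force: 61.1
```

Call:
jog_arm --steps '[[[0,0,0,0.005,-0.135,0,-1],[0,0,0,0.01,-0.252,0,-1],[0,0,0,0.013,-0.349,0,-1],[0,0,0,0.016,-0.428,0,-1],[0,0,0,0.019,-0.489,0,-1],[0,0,0,0.02,-0.53,0,-1],[0,0,0,0.021,-0.553,0,-1],[0,0,0,0.021,-0.557,0,-1],[0,0,0,0.021,-0.542,0,-1],[0,0,0,0.019,-0.509,0,-1]]]'

```text
time_s: 7.5
ee_pos: [0.5203, -0.1331, 0.3482]
ee_rot: [0.201, -3.135, -0.0]
force: [0.1, 0.2, -8.6]
gripper_width: 0.34
grip_force: 61.1
```

Call:
jog_arm --steps '[[[0,0,0,-0.002,0.052,0,-1],[0,0,0,-0.005,0.123,0,-1],[0,0,0,-0.008,0.212,0,-1],[0,0,0,-0.012,0.321,0,-1],[0,0,0,-0.016,0.417,0,-1],[0,0,0,-0.019,0.494,0,-1],[0,0,0,-0.021,0.553,0,-1],[0,0,0,-0.023,0.593,0,-1],[0,0,0,-0.023,0.614,0,-1],[0,0,0,-0.023,0.617,0,-1]]]'

```text
time_s: 8.33
ee_pos: [0.5156, -0.0092, 0.3484]
ee_rot: [-0.203, 3.135, -0.0]
force: [-0.4, -0.4, -8.2]
gripper_width: 0.348
grip_force: 61.1
```

Call:
jog_arm --steps '[[[0,0,0,0.001,-0.016,0,-1],[0,0,0,0.002,-0.051,0,-1],[0,0,0,0.004,-0.105,0,-1],[0,0,0,0.007,-0.177,0,-1],[0,0,0,0.01,-0.268,0,-1],[0,0,0,0.014,-0.378,0,-1],[0,0,0,0.019,-0.506,0,-1],[0,0,0,0.025,-0.646,0,-1],[0,0,0,0.03,-0.786,0,-1],[0,0,0,0.035,-0.926,0,-1]]]'

```text
time_s: 9.17
ee_pos: [0.522, -0.1986, 0.3482]
ee_rot: [0.198, -3.135, 0.001]
force: [0.3, 0.2, -8.3]
gripper_width: 0.342
grip_force: 61.1
```

Call:
jog_arm --steps '[[[0,0,0,0.005,-0.14,0,-1],[0,0,0,0.01,-0.27,0,-1],[0,0,0,0.014,-0.38,0,-1],[0,0,0,0.018,-0.472,0,-1],[0,0,0,0.021,-0.546,0,-1],[0,0,0,0.023,-0.6,0,-1],[0,0,0,0.024,-0.636,0,-1],[0,0,0,0.025,-0.654,0,-1],[0,0,0,0.025,-0.652,0,-1],[0,0,0,0.024,-0.632,0,-1]]]'

```text
time_s: 10.0
ee_pos: [0.5275, -0.3216, 0.3482]
ee_rot: [0.201, -3.135, -0.0]
force: [0.4, 1.8, -8.3]
gripper_width: 0.338
grip_force: 61.2
```

Call:
jog_arm --steps '[[[0,0,0,-0.001,0.039,0,-1],[0,0,0,-0.004,0.097,0,-1],[0,0,0,-0.007,0.173,0,-1],[0,0,0,-0.01,0.268,0,-1],[0,0,0,-0.015,0.382,0,-1],[0,0,0,-0.02,0.515,0,-1],[0,0,0,-0.024,0.629,0,-1],[0,0,0,-0.028,0.724,0,-1],[0,0,0,-0.03,0.8,0,-1],[0,0,0,-0.033,0.858,0,-1]]]'

```text
time_s: 10.83
ee_pos: [0.5201, -0.1469, 0.3491]
ee_rot: [-0.205, 3.134, 0.001]
force: [-0.0, -0.1, -8.7]
gripper_width: 0.344
grip_force: 61.1
```

Call:
jog_arm --steps '[[[0,0,0,-0.001,0.039,0,-1],[0,0,0,-0.002,0.059,0,-1],[0,0,0,-0.002,0.061,0,-1],[0,0,0,-0.002,0.044,0,-1],[0,0,0,0,0.008,0,-1],[0,0,0,0.002,-0.047,0,-1],[0,0,0,0.005,-0.12,0,-1],[0,0,0,0.007,-0.177,0,-1],[0,0,0,0.008,-0.214,0,-1],[0,0,0,0.009,-0.233,0,-1]]]'

```text
time_s: 11.67
ee_pos: [0.5226, -0.1989, 0.3478]
ee_rot: [0.198, -3.135, 0.0]
force: [-0.3, -0.3, -7.7]
gripper_width: 0.343
grip_force: 61.1
```

```bash
python3 meas.py 2
```

```text
11.667 [ 0.5226 -0.1989  0.3478] yb -0.4515 q [0.051 0.828] F [-0.3 -0.3 -7.7]
11.717 [ 0.5226 -0.1988  0.3478] yb -0.4514 q [0.045 0.83 ] F [ 0.  -0.9 -8.4]
```

Call:
jog_arm --steps '[[[0,0,0,0,0,0,-1],[0,0,0,0,0,0,-1],[0,0,0,0,0,0,-1],[0,0,0,0,0,0,-1],[0,0,0,0,0,0,-1],[0,0,0,0,0,0,-1],[0,0,0,0,0,0,-1]]]'

```text
time_s: 12.35
ee_pos: [0.5227, -0.1966, 0.3484]
ee_rot: [-0.202, 3.135, -0.0]
force: [-0.9, 0.0, -8.3]
gripper_width: 0.342
grip_force: 61.1
```

```bash
python3 meas.py 2
```

```text
12.35 [ 0.5227 -0.1966  0.3484] yb -0.4493 q [-0.072  0.838] F [-0.9  0.  -8.3]
12.4 [ 0.5227 -0.1967  0.3484] yb -0.4493 q [-0.075  0.854] F [-0.9  0.5 -7.6]
```

Call:
jog_arm --steps '[[[0,0,0,0,0,0,-1],[0,0,0,0,0,0,-1],[0,0,0,0,0,0,-1],[0,0,0,0,0,0,-1],[0,0,0,0,0,0,-1],[0,0,0,0,0,0,-1],[0,0,0,0,0,0,-1]]]'

```text
time_s: 13.03
ee_pos: [0.5227, -0.1968, 0.3483]
ee_rot: [-0.201, 3.135, 0.0]
force: [0.4, 0.3, -7.9]
gripper_width: 0.339
grip_force: 61.1
```

```bash
python3 meas.py 2
```

```text
13.033 [ 0.5227 -0.1968  0.3483] yb -0.4495 q [-0.043  0.824] F [ 0.4  0.3 -7.9]
13.083 [ 0.5227 -0.1968  0.3483] yb -0.4495 q [-0.031  0.818] F [-0.2 -0.2 -8.4]
```

Call:
jog_arm --steps '[[[0,0,0,0,0,0,-1],[0,0,0,0,0,0,-1],[0,0,0,0,0,0,-1],[0,0,0,0,0,0,-1],[0,0,0,0,0,0,-1],[0,0,0,0,0,0,-1],[0,0,0,0,0,0,-1]]]'

```text
time_s: 13.72
ee_pos: [0.5226, -0.1968, 0.3483]
ee_rot: [0.201, -3.135, -0.0]
force: [0.2, -0.1, -9.2]
gripper_width: 0.338
grip_force: 61.1
```

```bash
python3 meas.py 2
python3 - <<'E'
from h import *
s=load('m11.67.png');t=snap('top','t2.png');w=snap('wrist','w3.png');print(get_obs()['time_s'])
R=lambda im,k:cv2.resize(im[:,:,::-1],None,fx=k,fy=k,interpolation=cv2.INTER_CUBIC)
o=np.zeros((600,800,3),np.uint8)
o[:300,:400]=R(s['color'][225:375,310:510],2);o[:300,400:]=R(t['color'][190:340,300:500],2);o[300:,:400]=R(w['color'],.625)[:300]
cv2.imwrite('pics/v1.png',o)
E
```

```text
13.717 [ 0.5226 -0.1968  0.3483] yb -0.4495 q [0.067 0.82 ] F [ 0.2 -0.1 -9.2]
13.767 [ 0.5226 -0.1968  0.3483] yb -0.4495 q [0.069 0.809] F [ 0.4 -0.8 -8.3]
13.9167
```

View pics/v1.png

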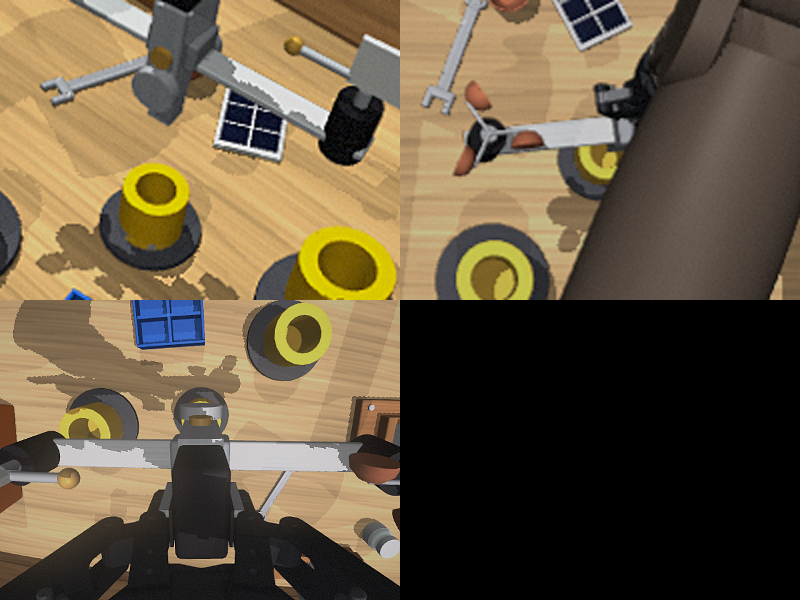

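The picture shows the head clear above the small stub, with the stem foot at about side (392,284) and the mouth at about (388,320). Next I'll fit the residual swing and cancel it.

```bash
cat > fit.py <<'E'
from mk import *
def fit(D,t1):
    D=np.array(D);A=np.c_[np.cos(w*(D[:,0]-t1)),np.sin(w*(D[:,0]-t1)),np.ones(len(D))]
    x,*_=np.linalg.lstsq(A,D[:,1],rcond=None);print('amp',np.hypot(x[0],x[1]).round(4),'bias',x[2].round(4),'res',(A@x-D[:,1]).round(3));return x[0],w*x[1]
E
python3 -c "
from fit import *
q,dq=fit([(12.35,-.072),(12.4,-.075),(13.033,-.043),(13.083,-.031),(13.717,.067),(13.767,.069)],13.917)
go(q,dq,-.4495,-.4495,30,.025,ex=-.128)
"
```

```text
amp 0.0777 bias -0.0059 res [ 0.001 -0.001  0.002 -0.002 -0.     0.   ]
30 acc,maxq [0.0022 0.0558] q [0.08, 0.02, -0.05, -0.04, 0.01, 0.02, 0.0] y [-0.45, -0.419, -0.409, -0.453, -0.494, -0.48, -0.45]
[[0, 0, 0, np.float64(-0.001), np.float64(0.011), 0, -1], [0, 0, 0, np.float64(-0.004), np.float64(0.033), 0, -1], [0, 0, 0, np.float64(-0.008), np.float64(0.065), 0, -1], [0, 0, 0, np.float64(-0.014), np.float64(0.108), 0, -1], [0, 0, 0, np.float64(-0.019), np.float64(0.151), 0, -1], [0, 0, 0, np.float64(-0.024), np.float64(0.184), 0, -1], [0, 0, 0, np.float64(-0.026), np.float64(0.205), 0, -1], [0, 0, 0, np.float64(-0.028), np.float64(0.215), 0, -1], [0, 0, 0, np.float64(-0.028), np.float64(0.215), 0, -1], [0, 0, 0, np.float64(-0.026), np.float64(0.204), 0, -1]]
  end expect y -0.4087 q -0.050
[[0, 0, 0, np.float64(0.003), np.float64(-0.022), 0, -1], [0, 0, 0, np.float64(0.007), np.float64(-0.055), 0, -1], [0, 0, 0, np.float64(0.013), np.float64(-0.099), 0, -1], [0, 0, 0, np.float64(0.02), np.float64(-0.153), 0, -1], [0, 0, 0, np.float64(0.028), np.float64(-0.219), 0, -1], [0, 0, 0, 
[... 205 characters left out ...]
05), 0, -1], [0, 0, 0, np.float64(0.054), np.float64(-0.424), 0, -1]]
  end expect y -0.4936 q 0.008
[[0, 0, 0, np.float64(0.001), np.float64(-0.008), 0, -1], [0, 0, 0, np.float64(0.001), np.float64(-0.006), 0, -1], [0, 0, 0, np.float64(-0.001), np.float64(0.007), 0, -1], [0, 0, 0, np.float64(-0.004), np.float64(0.031), 0, -1], [0, 0, 0, np.float64(-0.008), np.float64(0.066), 0, -1], [0, 0, 0, np.float64(-0.014), np.float64(0.112), 0, -1], [0, 0, 0, np.float64(-0.02), np.float64(0.155), 0, -1], [0, 0, 0, np.float64(-0.024), np.float64(0.188), 0, -1], [0, 0, 0, np.float64(-0.027), np.float64(0.209), 0, -1], [0, 0, 0, np.float64(-0.028), np.float64(0.22), 0, -1]]
  end expect y -0.4495 q 0.000
```

Call:
jog_arm --steps '[[[0,0,0,-0.001,0.011,0,-1],[0,0,0,-0.004,0.033,0,-1],[0,0,0,-0.008,0.065,0,-1],[0,0,0,-0.014,0.108,0,-1],[0,0,0,-0.019,0.151,0,-1],[0,0,0,-0.024,0.184,0,-1],[0,0,0,-0.026,0.205,0,-1],[0,0,0,-0.028,0.215,0,-1],[0,0,0,-0.028,0.215,0,-1],[0,0,0,-0.026,0.204,0,-1]]]'

```text
time_s: 14.75
ee_pos: [0.5174, -0.1557, 0.3484]
ee_rot: [-0.202, 3.135, -0.0]
force: [-0.8, 1.4, -7.5]
gripper_width: 0.343
grip_force: 61.0
```

Call:
jog_arm --steps '[[[0,0,0,0.003,-0.022,0,-1],[0,0,0,0.007,-0.055,0,-1],[0,0,0,0.013,-0.099,0,-1],[0,0,0,0.02,-0.153,0,-1],[0,0,0,0.028,-0.219,0,-1],[0,0,0,0.036,-0.282,0,-1],[0,0,0,0.043,-0.333,0,-1],[0,0,0,0.048,-0.375,0,-1],[0,0,0,0.052,-0.405,0,-1],[0,0,0,0.054,-0.424,0,-1]]]'

```text
time_s: 15.58
ee_pos: [0.5283, -0.2419, 0.348]
ee_rot: [0.2, -3.135, -0.0]
force: [-0.7, 0.1, -7.8]
gripper_width: 0.341
grip_force: 61.2
```

Call:
jog_arm --steps '[[[0,0,0,0.001,-0.008,0,-1],[0,0,0,0.001,-0.006,0,-1],[0,0,0,-0.001,0.007,0,-1],[0,0,0,-0.004,0.031,0,-1],[0,0,0,-0.008,0.066,0,-1],[0,0,0,-0.014,0.112,0,-1],[0,0,0,-0.02,0.155,0,-1],[0,0,0,-0.024,0.188,0,-1],[0,0,0,-0.027,0.209,0,-1],[0,0,0,-0.028,0.22,0,-1]]]'

```text
time_s: 16.42
ee_pos: [0.5225, -0.1957, 0.3486]
ee_rot: [-0.203, 3.135, -0.0]
force: [-0.0, -0.1, -7.5]
gripper_width: 0.339
grip_force: 61.0
```

Call:
jog_arm --steps '[[[0,0,0,0,0,0,-1],[0,0,0,0,0,0,-1],[0,0,0,0,0,0,-1],[0,0,0,0,0,0,-1]]]'

```text
time_s: 16.75
ee_pos: [0.5227, -0.1972, 0.3481]
ee_rot: [0.2, -3.135, 0.0]
force: [-0.8, 0.1, -7.7]
gripper_width: 0.339
grip_force: 61.0
```

```bash
python3 meas.py 2
```

```text
16.75 [ 0.5227 -0.1972  0.3481] yb -0.4498 q [0.002 0.805] F [-0.8  0.1 -7.7]
16.8 [ 0.5227 -0.1972  0.3481] yb -0.4498 q [0.004 0.809] F [-0.8 -0.2 -8.1]
```

Call:
jog_arm --steps '[[[0,0,0,0,0,-0.02,-1],[0,0,0,0,0,-0.05,-1],[0,0,0,0,0,-0.09,-1],[0,0,0,0,0,-0.13,-1],[0,0,0,0,0,-0.17,-1],[0,0,0,0,0,-0.19,-1],[0,0,0,0,0,-0.2,-1]]]'

```text
time_s: 17.43
ee_pos: [0.5222, -0.1966, 0.307]
ee_rot: [0.201, -3.133, -0.001]
force: [0.9, 0.0, -9.0]
gripper_width: 0.342
grip_force: 61.0
```

```bash
python3 meas.py 2
```

```text
17.433 [ 0.5222 -0.1966  0.307 ] yb -0.4492 q [0.007 0.692] F [ 0.9  0.  -9. ]
17.483 [ 0.5223 -0.1967  0.3071] yb -0.4493 q [0.007 0.691] F [ 0.6  0.4 -7.8]
```

Call:
jog_arm --steps '[[[0,0,0,0,0,0,-1],[0,0,0,0,0,0,-1],[0,0,0,0,0,0,-1],[0,0,0,0,0,0,-1],[0,0,0,0,0,0,-1],[0,0,0,0,0,0,-1],[0,0,0,0,0,0,-1]]]'

```text
time_s: 18.12
ee_pos: [0.5226, -0.1968, 0.3083]
ee_rot: [-0.201, 3.135, -0.0]
force: [-0.2, -0.1, -8.2]
gripper_width: 0.342
grip_force: 61.0
```

```bash
python3 meas.py 2
```

```text
18.117 [ 0.5226 -0.1968  0.3083] yb -0.4495 q [0.002 0.724] F [-0.2 -0.1 -8.2]
18.167 [ 0.5226 -0.1968  0.3083] yb -0.4495 q [-0.001  0.741] F [-0.7  0.9 -8.5]
```

Call:
jog_arm --steps '[[[0,0,0,0,0,-0.015,-1],[0,0,0,0,0,-0.04,-1],[0,0,0,0,0,-0.075,-1],[0,0,0,0,0,-0.11,-1],[0,0,0,0,0,-0.145,-1],[0,0,0,0,0,-0.175,-1],[0,0,0,0,0,-0.195,-1],[0,0,0,0,0,-0.205,-1],[0,0,0,0,0,-0.205,-1],[0,0,0,0,0,-0.205,-1]]]'

```text
time_s: 19.05
ee_pos: [0.5227, -0.1968, 0.2674]
ee_rot: [-0.201, 3.135, -0.0]
force: [0.1, 0.3, -8.0]
gripper_width: 0.342
grip_force: 61.0
```

```bash
python3 meas.py 1
python3 - <<'E'
from h import *
s=snap('side','s3.png');w=snap('wrist','w4.png');o=get_obs();p=o['ee_pos'];print(o['time_s'],p)
f=np.array([p[0],p[1],p[2]-.1612])
print('foot',f,proj(s,[f]),'mouth',proj(s,[[.5227,-.198,.07]]),'wrist mouth',proj(w,[[.5227,-.198,.07],f]))
R=lambda im,k:cv2.resize(im[:,:,::-1],None,fx=k,fy=k,interpolation=cv2.INTER_CUBIC)
b=np.zeros((600,800,3),np.uint8);b[:,:480]=R(s['color'][265:365,345:425],6);b[:480,480:]=R(w['color'][80:240,240:400],3)[:,80:400]
cv2.imwrite('pics/v2.png',b)
E
```

```text
19.05 [ 0.5227 -0.1968  0.2674] yb -0.4495 q [-0.017  0.753] F [ 0.1  0.3 -8. ]
19.2 [ 0.52284544 -0.19687122  0.26776653]
foot [ 0.52284544 -0.19687122  0.10656653] [[389.17106065 307.21689624]] mouth [[387.53666416 319.0785714 ]] wrist mouth [[319.39079964 206.69373228]
 [320.47637781 216.66899659]]
```

View pics/v2.png

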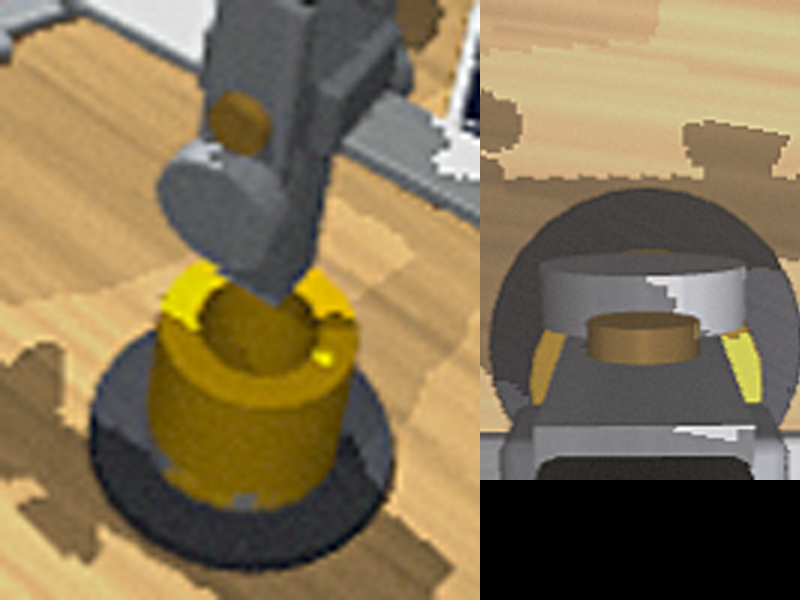

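Run:
```python
from h import *
from track import head
s=load('s3.png');piv=np.array([.5228,-.1969,.2066])
c=proj(s,head(np.array([[-.012,-.012,-.1],[.012,-.012,-.1],[0,.0,-.1]]),piv,.13,0))
print('crop',(c-[345,265])*6)
# observed front corner (275,302)
k=(np.array([275,302])/6+[345,265]);f=atz(s,k,.1066);m=atz(s,(388,320),.07)
print('front corner',f,'model',head(np.array([[-.012,-.012,-.1]]),piv,.13,0),'mouth(same cam)',m)
# tube outer ring edges for mouth
th=np.linspace(0,6.28,60)
for x,y in((.5227,-.198),m[:2]):
    r=(proj(s,np.c_[x+.035*np.cos(th),y+.035*np.sin(th),0*th+.07])-[345,265])*6;print(r.min(0),r.max(0))
```

```text
crop [[276.26019861 292.69785071]
 [314.43671643 249.05855767]
 [265.01677251 253.35673991]]
front corner [ 0.50911551 -0.21258687  0.1066    ] model [[ 0.51245687 -0.21035435  0.1066    ]] mouth(same cam) [ 0.52153688 -0.20021808  0.07      ]
[153.32355076 246.21498323] [357.25148801 406.90733385]
[155.92803266 251.47385874] [360.20799157 412.72447376]
```

```bash
python3 meas.py 1
```

```text
19.2 [ 0.5228 -0.1969  0.2678] yb -0.4496 q [-0.017  0.758] F [-0.8 -0.7 -8.3]
```

Side crop: the stem's front corner is at (275,302), against (276,293) predicted, over the ring at columns 158–357. The stem is within about 3 mm of centre and 33–37 mm above the mouth. Now I'll hold and watch the swing.

Call:
jog_arm --steps '[[[0,0,0,0.007,0,0,-1],[0,0,0,0.007,0,0,-1],[0,0,0,0.007,0,0,-1],[0,0,0,0.007,0,0,-1],[0,0,0,0.007,0,0,-1],[0,0,0,0.007,0,0,-1],[0,0,0,0.007,0,0,-1],[0,0,0,0.007,0,0,-1]]]'

```text
time_s: 19.92
ee_pos: [0.524, -0.1968, 0.2673]
ee_rot: [0.201, -3.135, -0.0]
force: [-0.1, -0.9, -7.9]
gripper_width: 0.343
grip_force: 61.0
```

```bash
python3 meas.py 1
```

```text
19.917 [ 0.524  -0.1968  0.2673] yb -0.4496 q [-0.     0.737] F [-0.1 -0.9 -7.9]
```

Call:
jog_arm --steps '[[[0,0,0,0,0,0,-1],[0,0,0,0,0,0,-1],[0,0,0,0,0,0,-1],[0,0,0,0,0,0,-1],[0,0,0,0,0,0,-1],[0,0,0,0,0,0,-1],[0,0,0,0,0,0,-1],[0,0,0,0,0,0,-1]]]'

```text
time_s: 20.63
ee_pos: [0.524, -0.1968, 0.2673]
ee_rot: [0.201, -3.135, 0.0]
force: [1.1, 0.6, -8.4]
gripper_width: 0.34
grip_force: 61.0
```

```bash
python3 meas.py 1
```

```text
20.633 [ 0.524  -0.1968  0.2673] yb -0.4496 q [-0.011  0.755] F [ 1.1  0.6 -8.4]
```

Call:
jog_arm --steps '[[[0,0,0,0,0,0,-1],[0,0,0,0,0,0,-1],[0,0,0,0,0,0,-1],[0,0,0,0,0,0,-1],[0,0,0,0,0,0,-1],[0,0,0,0,0,0,-1],[0,0,0,0,0,0,-1],[0,0,0,0,0,0,-1]]]'

```text
time_s: 21.35
ee_pos: [0.524, -0.1968, 0.2673]
ee_rot: [0.201, -3.135, -0.0]
force: [0.8, -0.6, -7.7]
gripper_width: 0.343
grip_force: 61.0
```

```bash
python3 meas.py 1
```

```text
21.35 [ 0.524  -0.1968  0.2673] yb -0.4496 q [-0.022  0.755] F [ 0.8 -0.6 -7.7]
```

Call:
jog_arm --steps '[[[0,0,0,0,0,0,-1],[0,0,0,0,0,0,-1],[0,0,0,0,0,0,-1],[0,0,0,0,0,0,-1],[0,0,0,0,0,0,-1],[0,0,0,0,0,0,-1],[0,0,0,0,0,0,-1],[0,0,0,0,0,0,-1]]]'

```text
time_s: 22.07
ee_pos: [0.5241, -0.1968, 0.2673]
ee_rot: [-0.201, 3.135, -0.0]
force: [0.2, -0.3, -7.8]
gripper_width: 0.34
grip_force: 61.0
```

```bash
python3 meas.py 1
```

```text
22.067 [ 0.5241 -0.1968  0.2673] yb -0.4496 q [-0.009  0.747] F [ 0.2 -0.3 -7.8]
```

```bash
python3 -c "
from fit import *
q,dq=fit([(19.05,-.017),(19.2,-.017),(19.917,0),(20.633,-.011),(21.35,-.022),(22.067,-.009)],22.117)
go(q,dq,-.4496,-.4496,20,.025,ex=-.128)
"
```

```text
amp 0.0106 bias -0.0113 res [-0.002  0.001 -0.001  0.     0.     0.001]
20 acc,maxq [0.0008 0.0085] q [0.0, 0.01, -0.0, -0.01, -0.0] y [-0.45, -0.452, -0.44, -0.44, -0.45]
[[0, 0, 0, np.float64(0.0), np.float64(-0.004), 0, -1], [0, 0, 0, np.float64(0.001), np.float64(-0.012), 0, -1], [0, 0, 0, np.float64(0.002), np.float64(-0.016), 0, -1], [0, 0, 0, np.float64(0.002), np.float64(-0.016), 0, -1], [0, 0, 0, np.float64(0.002), np.float64(-0.013), 0, -1], [0, 0, 0, np.float64(0.001), np.float64(-0.005), 0, -1], [0, 0, 0, np.float64(-0.001), np.float64(0.006), 0, -1], [0, 0, 0, np.float64(-0.003), np.float64(0.021), 0, -1], [0, 0, 0, np.float64(-0.005), np.float64(0.037), 0, -1], [0, 0, 0, np.float64(-0.006), np.float64(0.049), 0, -1]]
  end expect y -0.4399 q -0.000
[[0, 0, 0, np.float64(-0.001), np.float64(0.008), 0, -1], [0, 0, 0, np.float64(-0.002), np.float64(0.012), 0, -1], [0, 0, 0, np.float64(-0.002), np.float64(0.012), 0, -1], [0, 0, 0, np.float64(-0.001), np.float64(0.009), 0, -1], [0, 0, 0, np.float64(-0.0), np.float64(0.001), 0, -1], [0, 0, 0, np.float64(0.001), np.float64(-0.01), 0, -1], [0, 0, 0, np.float64(0.003), np.float64(-0.025), 0, -1], [0, 0, 0, np.float64(0.005), np.float64(-0.037), 0, -1], [0, 0, 0, np.float64(0.006), np.float64(-0.045), 0, -1], [0, 0, 0, np.float64(0.006), np.float64(-0.049), 0, -1]]
  end expect y -0.4496 q -0.000
```

Call:
jog_arm --steps '[[[0,0,0,0,-0.004,0,-1],[0,0,0,0.001,-0.012,0,-1],[0,0,0,0.002,-0.016,0,-1],[0,0,0,0.002,-0.016,0,-1],[0,0,0,0.002,-0.013,0,-1],[0,0,0,0.001,-0.005,0,-1],[0,0,0,-0.001,0.006,0,-1],[0,0,0,-0.003,0.021,0,-1],[0,0,0,-0.005,0.037,0,-1],[0,0,0,-0.006,0.049,0,-1]]]'

```text
time_s: 22.95
ee_pos: [0.5228, -0.1865, 0.2674]
ee_rot: [-0.202, 3.135, 0.0]
force: [0.2, 0.2, -7.8]
gripper_width: 0.34
grip_force: 61.2
```

Call:
jog_arm --steps '[[[0,0,0,-0.001,0.008,0,-1],[0,0,0,-0.002,0.012,0,-1],[0,0,0,-0.002,0.012,0,-1],[0,0,0,-0.001,0.009,0,-1],[0,0,0,0,0.001,0,-1],[0,0,0,0.001,-0.01,0,-1],[0,0,0,0.003,-0.025,0,-1],[0,0,0,0.005,-0.037,0,-1],[0,0,0,0.006,-0.045,0,-1],[0,0,0,0.006,-0.049,0,-1]]]'

```text
time_s: 23.78
ee_pos: [0.5241, -0.1972, 0.2672]
ee_rot: [0.201, -3.135, 0.0]
force: [-0.5, -0.9, -8.7]
gripper_width: 0.347
grip_force: 61.0
```

Call:
jog_arm --steps '[[[0,0,0,0,0,0,-1],[0,0,0,0,0,0,-1],[0,0,0,0,0,0,-1],[0,0,0,0,0,0,-1],[0,0,0,0,0,0,-1],[0,0,0,0,0,0,-1]]]'

```text
time_s: 24.28
ee_pos: [0.524, -0.1967, 0.2673]
ee_rot: [-0.201, 3.135, -0.0]
force: [0.1, 0.6, -8.2]
gripper_width: 0.339
grip_force: 61.0
```

```bash
python3 meas.py 1
```

```text
24.283 [ 0.524  -0.1967  0.2673] yb -0.4495 q [-0.015  0.755] F [ 0.1  0.6 -8.2]
```

Call:
jog_arm --steps '[[[0,0,0,0,0,0,-1],[0,0,0,0,0,0,-1],[0,0,0,0,0,0,-1],[0,0,0,0,0,0,-1],[0,0,0,0,0,0,-1],[0,0,0,0,0,0,-1],[0,0,0,0,0,0,-1],[0,0,0,0,0,0,-1]]]'

```text
time_s: 25.0
ee_pos: [0.524, -0.1968, 0.2673]
ee_rot: [0.201, -3.135, -0.0]
force: [-0.3, 0.2, -8.4]
gripper_width: 0.341
grip_force: 61.0
```

```bash
python3 meas.py 1
```

```text
25.0 [ 0.524  -0.1968  0.2673] yb -0.4496 q [-0.014  0.757] F [-0.3  0.2 -8.4]
```

Call:
jog_arm --steps '[[[0,0,0,0,0,0,-1],[0,0,0,0,0,0,-1],[0,0,0,0,0,0,-1],[0,0,0,0,0,0,-1],[0,0,0,0,0,0,-1],[0,0,0,0,0,0,-1],[0,0,0,0,0,0,-1],[0,0,0,0,0,0,-1]]]'

```text
time_s: 25.72
ee_pos: [0.524, -0.1968, 0.2673]
ee_rot: [0.201, -3.135, -0.0]
force: [-0.1, 0.0, -7.5]
gripper_width: 0.345
grip_force: 61.0
```

```bash
python3 meas.py 1
```

```text
25.717 [ 0.524  -0.1968  0.2673] yb -0.4496 q [-0.01   0.753] F [-0.1  0.  -7.5]
```

Call:
jog_arm --steps '[[[0,0,0,0,0,0,-1],[0,0,0,0,0,0,-1],[0,0,0,0,0,0,-1],[0,0,0,0,0,0,-1],[0,0,0,0,0,0,-1],[0,0,0,0,0,0,-1],[0,0,0,0,0,0,-1],[0,0,0,0,0,0,-1],[0,0,0,0,0,0,-1],[0,0,0,0,0,0,-1]]]'

```text
time_s: 26.6
ee_pos: [0.524, -0.1968, 0.2673]
ee_rot: [-0.201, 3.135, -0.0]
force: [-0.1, 0.3, -9.2]
gripper_width: 0.344
grip_force: 61.0
```

Call:
jog_arm --steps '[[[0,0,0,0,0,0,-1],[0,0,0,0,0,0,-1],[0,0,0,0,0,0,-1],[0,0,0,0,0,0,-1],[0,0,0,0,0,0,-1],[0,0,0,0,0,0,-1],[0,0,0,0,0,0,-1],[0,0,0,0,0,0,-1],[0,0,0,0,0,0,-1],[0,0,0,0,0,0,-1]]]'

```text
time_s: 27.43
ee_pos: [0.524, -0.1968, 0.2673]
ee_rot: [-0.201, 3.135, -0.0]
force: [-0.7, 0.3, -8.2]
gripper_width: 0.342
grip_force: 61.0
```

Call:
jog_arm --steps '[[[0,0,0,0,0,0,-1],[0,0,0,0,0,0,-1],[0,0,0,0,0,0,-1],[0,0,0,0,0,0,-1],[0,0,0,0,0,0,-1],[0,0,0,0,0,0,-1],[0,0,0,0,0,0,-1],[0,0,0,0,0,0,-1],[0,0,0,0,0,0,-1],[0,0,0,0,0,0,-1]]]'

```text
time_s: 28.27
ee_pos: [0.524, -0.1968, 0.2673]
ee_rot: [0.201, -3.135, -0.0]
force: [1.3, 1.0, -7.9]
gripper_width: 0.338
grip_force: 61.0
```

Call:
jog_arm --steps '[[[0,0,0,0,0,0,-1],[0,0,0,0,0,0,-1],[0,0,0,0,0,0,-1],[0,0,0,0,0,0,-1],[0,0,0,0,0,0,-1],[0,0,0,0,0,0,-1],[0,0,0,0,0,0,-1],[0,0,0,0,0,0,-1],[0,0,0,0,0,0,-1],[0,0,0,0,0,0,-1]]]'

```text
time_s: 29.1
ee_pos: [0.524, -0.1968, 0.2673]
ee_rot: [-0.201, 3.135, -0.0]
force: [-0.1, 0.3, -7.6]
gripper_width: 0.342
grip_force: 61.0
```

```bash
python3 meas.py 1
python3 - <<'E'
from h import *
import glob
f=sorted(glob.glob('pics/m*.npz'),key=lambda x:float(x[6:-8]))[-1];c=np.load(f)['color']
cv2.imwrite('pics/v3.png',cv2.resize(c[200:400,250:516,::-1],(798,600),interpolation=cv2.INTER_CUBIC))
E
```

```text
29.1 [ 0.524  -0.1968  0.2673] yb -0.4497 q [-0.014  0.751] F [-0.1  0.3 -7.6]
```

View pics/v3.png

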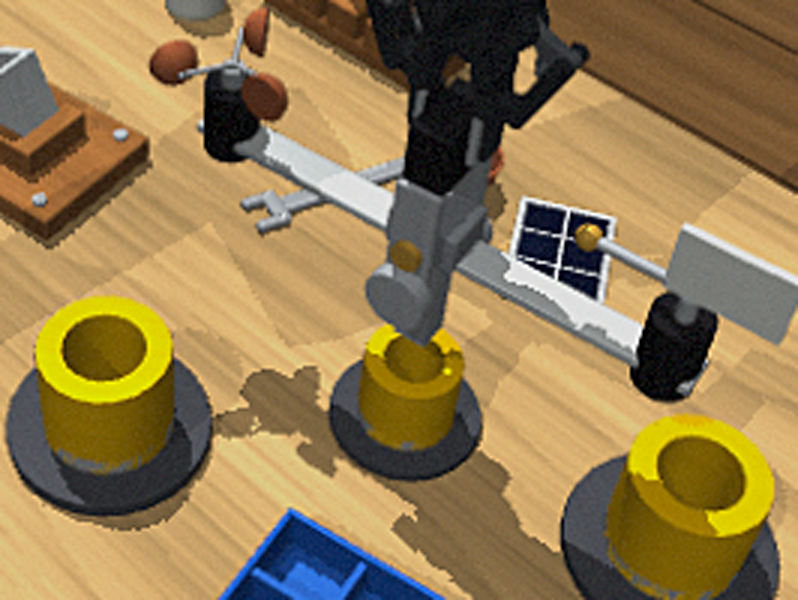

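The head hangs level and still over the small stub, with the stem foot at about crop (425,340) above the mouth at about (412,355). It has been held for more than 5 s with swing within ±0.003 rad. Handing in.

```bash
python3 -c "
from station import hand_in;print(hand_in())"
```

```text
the job is handed in; nothing more can be done
None
```

I handed the job in at about 29 s: the wind sensor head is still gripped, hanging level and still about 35 mm above the smallest mast stub's mouth and centred to within about 3 mm by camera, after more than 5 s of holding there; the hand-in gave no verdict.

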